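Refit the selector lever on its splined shaft

TASK

Fit the red-knobbed lever back on the selector box: turn it so that its cross-shaped hole matches the cross-shaped splines of the upright shaft and its arm points to the yellow pad, then slide it fully down until it rests on the shaft's shoulder and the arm lies on the yellow pad, and let go. Leave the black-knobbed lever, whose round hole does not fit, where it lies.

Things in the scene. Friction and masses are not known exactly. Their poses are not given: they have to be found in the camera images.
- lever_grip (a point): Grasp point in the arm of the red-knobbed steel lever (0.3 kg, lying flat), near its centre of mass, 11 mm above its underside. x points along the arm to the knob, z up. Arm 26 mm wide (y), 20 mm high, straight from 27 mm behind to 60 mm ahead. Upright red knob 66 mm ahead: 29 mm diameter, top 53 mm above the underside. Square hub 56 x 56 x 22 mm, centre 55 mm behind (-x).
- lever_hole (a point): Centre of the cross-shaped hole through the red-knobbed lever's 22 mm thick hub, at its underside. Axes as lever_grip, which lies at x = +55, z = +11 mm from here. The cross is two slots 17 mm wide and 35 mm long, along x and y.
- shaft_foot (a point): Foot of the fixed upright splined shaft on the green box, on its axis, level with the round shoulder (48 mm dia., 68 mm above the bench) that the hub seats on. x points to the yellow pad, 95 mm off, 22 mm square, top level with the shoulder; both stand 12 mm above the grey cover. Splines along x and y: 30 mm across, 12 mm wide up to 16 mm, tapering to 22 across, 6 wide at the tip, 30 mm up.
- plain_lever_grip (a point): The same point on the other lever, of the same outer shape and size, with a black knob and an 18 mm round hole that does not fit the shaft; to be left where it lies.

How it is judged:
At the end, for the whole second after the job is handed in: The red-knobbed lever is on the splined shaft: its hole within 10 mm of the shaft's axis, its hub down on the shoulder (within 6 mm), its arm over the yellow pad (the grip point within 18 mm of the line from shaft to pad, on the pad's side), level within about 7 degrees, at rest and released (horizontal distance between lever_hole and shaft_foot below 0.01 m and z of lever_hole in the frame of shaft_foot between -0.006 and 0.006 m and x of lever_grip in the frame of shaft_foot above 0.035 m and y of lever_grip in the frame of shaft_foot between -0.018 and 0.018 m and angle between lever_grip's own z axis and vertical below 0.12 rad and linear speed of lever below 0.02 m/s); the robot touches nothing.
It fails at once if the black-knobbed lever is moved by more than 30 mm (distance of plain_lever_grip from where it was at the start of the episode above 0.03 m).
It also fails if it takes over 35 s, if anything falls off the work surface, if the arm or the gripper's body presses on something with over 40 N, if the wrist force passes 120 N, or if a joint passes its speed limit or range.

ROBOT

A 6-joint arm with a two-finger parallel gripper is mounted at the origin on a cart in front of the work surface, level with it; the furniture and walls round the work are solid. World frame = base frame: x ahead of the robot, y to its left, z up, the work surface at z = 0. Lengths are in m, angles in rad, forces in N, time in s.
With the tool pointing down it reaches from about 0.325 to 0.9 m from the base axis. Payload 6.1 kg.
Tool frame: the origin (TCP) lies midway between the tips of the shut fingers; the grasp point (between the pads) lies manip.pinch_z behind it (manip.pinch_z is the distance from the TCP to the grasp point, in m); x points along the fingers, z is the direction in which the jaws open and shut, and the axes are right-handed (so a half turn about x gives the same grasp; the last joint's range is limited). The gripper opens to 87 mm and grips with 3 to 60 N. Pads are 19 mm wide; open, the fingers measure 117 mm over their backs; the gripper's body (75 mm by 190 mm) begins 51 mm behind the grasp point.
Start: joints at [-1.386, 0.22, 1.526, -0, 1.395, -0.126], TCP at [0.191, -0.595, 0.194] pointing down, gripper open.
Joint ranges: [-2.98, 2.98], [-0.91, 2.08], [0.09, 2.57], [-1.24, 4.39], [0.2, 2.65], [-2.68, 2.68]. Speed limits (rad/s): [2.57, 2.57, 3.01, 3.14, 3.14, 3.14].

INTERFACE

Orientations are given as a unit quaternion [w, x, y, z].
In Python, from workcell import manip, read_camera, calibration gives the robot as it stands. The module is installed in compiled form; this text tells all that it offers.
- The arm moves only by the tool apply_moves, never from a script. Its argument "series" is text: rows parted by semicolons, each of 6 numbers parted by spaces: the shift along the world's x, y, z in units of 30 mm (1.0 is 30 mm), then the turn, a rotation vector about the world's x, y, z in units of 6 degrees (1.0 is 6 degrees). In form: tx ty tz ax ay az; .... A call has 1 to 12 rows; each row is the pose to reach, as a shift and turn from the pose measured when the call began; what a row does not reach only later rows make up. A row lasts 1/10 s, in which the tool goes at most 50 mm and 8.59 degrees, less where a joint would pass 70% of its speed; a pose out of reach is approached as far as the arm can. A call with a gripper value outside its range is refused whole. "hand" is the finger opening in mm, from 0 to 87, set as the call begins (left out, the last holds). The fingers move at their own pace and stop on an object; "squeeze" is the grip in N (left out, the last holds). Time passes only in rows, so rows that repeat a pose let the fingers close. It gives the time, the measured TCP pose, the force and the opening at its end, in the units of the state.
- manip.get_state(): the state, without advancing time (a new reading comes with each control period).
- read_camera(name): name is "scene" or "top"; returns (picture, depth): 420x560x3 uint8, red, green, blue; 420x560 float32, m along the optical axis (not along the pixel's ray), 0 where there is no reading.
- calibration(name): a dict with "camera_matrix" (3x3 intrinsics, pixels), "camera_from_world" (4x4, takes a point from world to camera coordinates). Camera axes: x right, y down, z forward; pixel columns grow to the right and rows downward; lengths in m; the calibration is good to about 2 mm. A picture is of the moment at which its call begins. calibration takes no time and is no camera call.
- manip.close_job(): hands the job in, once; it reports no verdict.
The state is a dict: "t": time; "joint_pos": joint angles; "qd": joint speeds; "joint_torque": joint torques, N m; "position": TCP position; "ee_rot": TCP orientation; "ft_force": force on the tool from outside, world axes, zero at the start; "ft_torque": the same for the moment, N m; "gripper_width": finger opening in m.
Only numpy, scipy, OpenCV 4.12 (cv2) and the standard library are available. Lean on these libraries where they do the work, as an engineer would, in place of code of your own. Each camera call takes 0.05 s, during which the arm holds its last target.

## Working session

There is one attempt and no reset: what is moved stays moved. The work goes in short steps, Python scripts to look and compute and a tool call to move; the robot and the scene stay as the last step left them, time stands still between calls to the robot, and variables do not carry over. Pictures are saved under pics/ and viewed, and the job is handed in when it is done.

Besides the shell and the picture viewer there is one more tool, called after "Emit:" in YAML: its name, and indented under it one key for each argument. apply_moves: Moves the arm, as the interface text tells. Its arguments: {"type":"object","properties":{"series":{"type":"string"},"hand":{"type":"number"},"squeeze":{"type":"number"}},"required":["series"]}

```bash
mkdir -p pics
python3 - <<'E'
from workcell import manip, read_camera, calibration
import cv2, numpy as np
print(manip.get_state(), manip.pinch_z)
for n in ("scene","top"):
    p,d=read_camera(n); c=calibration(n)
    print(n,c)
    np.savez(f"{n}0.npz",p=p,d=d,K=c["camera_matrix"],T=c["camera_from_world"])
    cv2.imwrite(f"pics/{n}0.png",p[:,:,::-1])
E
```

```text
{'t': 0.0, 'joint_pos': array([-1.38609399e+00,  2.21240487e-01,  1.52761768e+00, -1.84129669e-05,
        1.39470887e+00, -1.26057623e-01]), 'qd': array([-0.0001457 ,  0.00076772, -0.00082546, -0.00094188,  0.00224227,
        0.00026849]), 'joint_torque': array([ 1.49868232e-03, -4.94621193e+01, -3.87374747e+01,  6.99164579e-02,
        5.74049936e-02, -1.54128179e-04]), 'position': array([ 0.19100209, -0.59437905,  0.19282495]), 'ee_rot': array([ 0.5708423 ,  0.41707176,  0.5718668 , -0.41612326]), 'ft_force': array([-0.91866746,  0.03447515, -0.3414613 ]), 'ft_torque': array([ 0.02548738, -0.00274843, -0.00774302]), 'gripper_width': 0.0871175972293621} 0.0187
scene {'camera_matrix': array([[425.86874601,   0.        , 276.18066139],
       [  0.        , 425.86874601, 212.61332667],
       [  0.        ,   0.        ,   1.        ]]), 'camera_from_world': array([[-0.74011811, -0.67216741,  0.0203998 ,  0.39979318],
       [-0.34523514,  0.35375319, -0.86929361,  0.26371828],
       [ 0.57709434, -0.65042267, -0.49387495,  0.5424142 ],
       [ 0.        ,  0.        ,  0.        ,  1.        ]])}
top {'camera_matrix': array([[437.82930716,   0.        , 275.33602297],
       [  0.        , 437.82930716, 210.88770001],
       [  0.        ,   0.        ,   1.        ]]), 'camera_from_world': array([[ 0.01807537, -0.99957804, -0.02273814, -0.01246604],
       [-0.99484983, -0.01571203, -0.10013468,  0.5312831 ],
       [ 0.09973517,  0.02443101, -0.99471404,  0.87535359],
       [ 0.        ,  0.        ,  0.        ,  1.        ]])}
```

View pics/scene0.png

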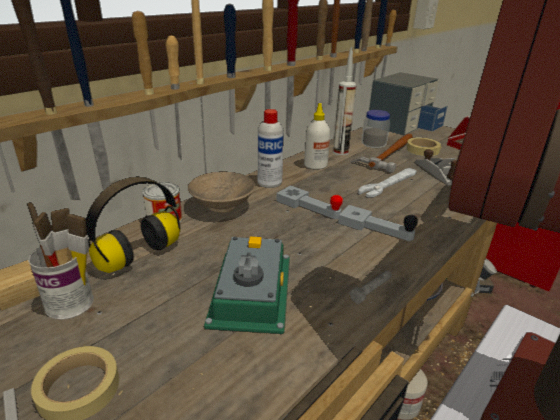

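View pics/top0.png

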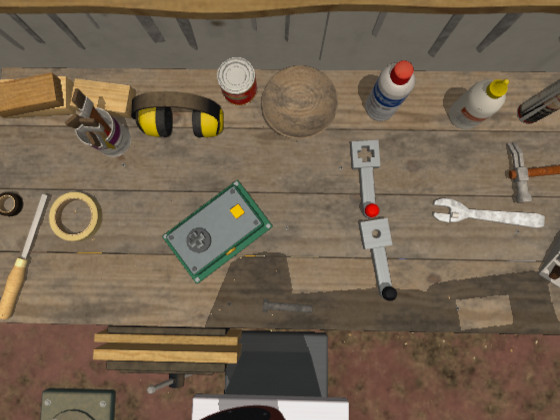

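The red lever's hub is at about (365,154) in the top view, with its knob at (372,210). The black lever's hub is close behind that knob at (376,233). The shaft is at (198,240) and the yellow pad at (237,211). I'll enlarge both areas.

Run:
```python
import cv2
p=cv2.imread("pics/top0.png")
cv2.imwrite("pics/c1.png",cv2.resize(p[130:250,335:415],None,fx=5,fy=5,interpolation=cv2.INTER_CUBIC))
cv2.imwrite("pics/c2.png",cv2.resize(p[175:285,155:280],None,fx=5,fy=5,interpolation=cv2.INTER_CUBIC))
```

```text
(no output)
```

View pics/c1.png

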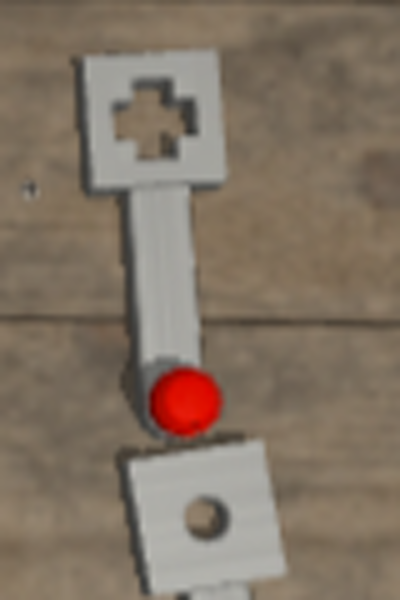

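View pics/c2.png

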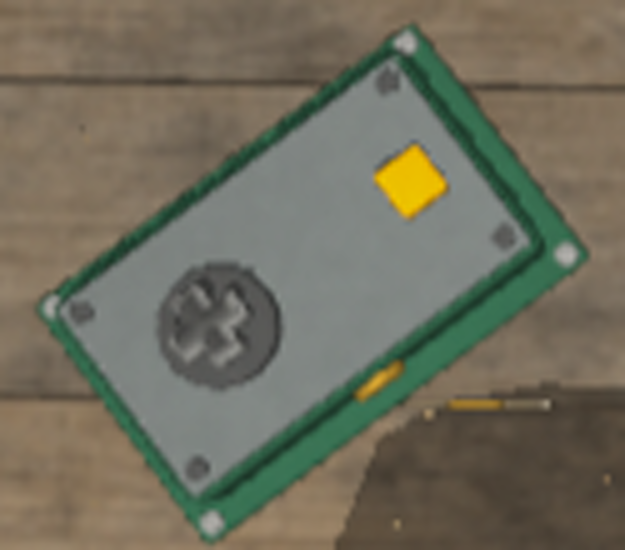

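```bash
cat > h.py <<'E'
import numpy as np
def ray(K,T,uv,z):
    R=T[:3,:3];t=T[:3,3]; c=-R.T@t
    r=R.T@np.linalg.solve(K,[uv[0],uv[1],1]); return c+r*(z-c[2])/r[2]
def dep(K,T,uv,d):
    u,v=int(round(uv[0])),int(round(uv[1])); q=d[v,u]*np.linalg.solve(K,[uv[0],uv[1],1])
    return T[:3,:3].T@(q-T[:3,3])
def crop(u,v,ox,oy,f=5): return ((u+.5)/f-.5+ox,(v+.5)/f-.5+oy)
E
python3 - <<'E'
from h import *
f=np.load("top0.npz");K,T,d=f["K"],f["T"],f["d"]
np.set_printoptions(precision=4,suppress=True)
H=[ray(K,T,crop(u,v,335,130),.022) for u,v in [(81,57),(218,50),(226,182),(92,190)]]
print(np.array(H),np.mean(H,0),[np.linalg.norm(H[i]-H[i-1]) for i in range(4)])
e=(H[3]-H[0]+H[2]-H[1]); print("hub-x yaw",np.degrees(np.arctan2(e[1],e[0])))
e=(H[0]-H[1]+H[3]-H[2]); print("hub-side dir yaw",np.degrees(np.arctan2(e[1],e[0])))
hole=ray(K,T,crop(155,119,335,130),.022);print("hole",hole)
k=ray(K,T,crop(185,402,335,130),.05);print("knob",k, np.linalg.norm((k-hole)[:2]),np.degrees(np.arctan2(*(k-hole)[1::-1])))
A=ray(K,T,crop(160,190,335,130),.0205);B=ray(K,T,crop(170,350,335,130),.0205);print("arm",A,B,np.degrees(np.arctan2(*(B-A)[1::-1])))
print("armdepth",dep(K,T,crop(165,270,335,130),d),dep(K,T,crop(105,90,335,130),d))
s=ray(K,T,crop(220,325,155,175),.068);tip=ray(K,T,crop(212,325,155,175),.098)
P=[ray(K,T,crop(u,v,155,175),.068) for u,v in [(411,143),(449,184),(410,219),(374,181)]]
p=np.mean(P,0);print("shaft",s,tip,"pad",p,np.linalg.norm((p-s)[:2]),np.degrees(np.arctan2(*(p-s)[1::-1])),[np.linalg.norm(P[i]-P[i-1]) for i in range(4)])
print(dep(K,T,crop(250,370,155,175),d),dep(K,T,crop(411,181,155,175),d),dep(K,T,crop(300,250,155,175),d))
# box edges
C=[ray(K,T,crop(u,v,155,175),.01) for u,v in [(405,40),(566,254),(211,523),(50,308)]]
for a,b in((3,0),(2,1)): print("box dir",np.degrees(np.arctan2(*(C[b]-C[a])[1::-1])))
E
```

```text
[[ 0.6816 -0.1589  0.022 ]
 [ 0.6852 -0.216   0.022 ]
 [ 0.6291 -0.219   0.022 ]
 [ 0.625  -0.1635  0.022 ]] [ 0.6552 -0.1893  0.022 ] [np.float64(0.05672113643202554), np.float64(0.05725691845151772), np.float64(0.056168128020017805), np.float64(0.05568961179228761)]
hub-x yaw -176.1259577601212
hub-side dir yaw 93.96627454381444
hole [ 0.6555 -0.1897  0.022 ]
knob [ 0.5339 -0.1962  0.05  ] 0.12176804341385075 -176.92105977801387
arm [ 0.6257 -0.1919  0.0205] [ 0.5585 -0.1959  0.0205] -176.64500868150114
armdepth [ 0.5921 -0.1941  0.0196] [ 0.6679 -0.1691  0.0207]
shaft [0.4683 0.1449 0.068 ] [0.4674 0.1419 0.098 ] pad [0.526  0.0714 0.068 ] 0.09338083735275983 -51.910264870226 [np.float64(0.02086679771991739), np.float64(0.022230117042429744), np.float64(0.0205675898325249), np.float64(0.020787916406299334)]
[0.451  0.1327 0.0669] [0.5262 0.0713 0.0687] [0.499  0.1161 0.0576]
box dir -51.6035927622532
box dir -51.80141710932401
```

Run:
```python
from workcell import manip
import numpy as np
from scipy.spatial.transform import Rotation as R
s=manip.get_state();q=s["ee_rot"];r=R.from_quat(q[[1,2,3,0]]);M=r.as_matrix();print(M.round(4))
y=np.degrees(np.arctan2(M[1,2],M[0,2]));print("jaw yaw",y)
for g in (-86.5,93.5):
    d=(g-y+180)%360-180
    xd=np.array([0,0,-1.]);zd=np.array([np.cos(np.radians(g)),np.sin(np.radians(g)),0]);D=np.c_[xd,np.cross(zd,xd),zd]
    print(g,d,"rotvec/6deg",np.degrees((R.from_matrix(D)*r.inv()).as_rotvec())/6)
    j=np.degrees(s["joint_pos"]); print("q6 if down",j[5]-(d-(-17.8-j[0])), "if up",j[5]+(d-(-17.8-j[0])))
p=s["position"];print((np.array([.6004,-.1929,.10])-p)/.03)
```

```text
[[-3.000e-04  9.521e-01  3.058e-01]
 [ 1.700e-03  3.058e-01 -9.521e-01]
 [-1.000e+00  2.000e-04 -1.700e-03]]
jaw yaw -72.19253547164189
-86.5 -14.30746452835811 rotvec/6deg [-1.65379268e-02 -1.25748334e-03 -2.38457526e+00]
q6 if down 68.70029376162366 if up -83.14703363454821
93.5 165.69253547164192 rotvec/6deg [ 1.82775310e-03 -2.40378906e-02  2.76154145e+01]
q6 if down -111.29970623837637 if up 96.85296636545182
[13.6458132  13.38524972 -3.09860044]
```

Emit:
apply_moves:
  series: "13.65 13.39 -2 0 0 -2.38; 13.65 13.39 -2 0 0 -2.38; 13.65 13.39 -2 0 0 -2.38; 13.65 13.39 -2 0 0 -2.38; 13.65 13.39 -2 0 0 -2.38; 13.65 13.39 -2 0 0 -2.38; 13.65 13.39 -2 0 0 -2.38; 13.65 13.39 -2 0 0 -2.38; 13.65 13.39 -2 0 0 -2.38; 13.65 13.39 -2 0 0 -2.38; 13.65 13.39 -2 0 0 -2.38; 13.65 13.39 -3 0 0 -2.38"
  hand: 87

```text
t: 1.3
position: [0.6058, -0.1909, 0.1067]
ee_rot: [0.518, 0.485, 0.513, -0.482]
ft_force: [1.3, -0.8, 0.5]
gripper_width: 0.0875
```

```bash
cat > st.py <<'E'
from workcell import manip
import numpy as np
from scipy.spatial.transform import Rotation as R
def st():
    s=manip.get_state();q=s["ee_rot"];M=R.from_quat(q[[1,2,3,0]]).as_matrix()
    print("t",s["t"],"p",s["position"].round(4),"jawyaw",np.degrees(np.arctan2(M[1,2],M[0,2])).round(2),"x",M[:,0].round(3),"F",s["ft_force"].round(2),"w",round(s["gripper_width"],4),"q",np.degrees(s["joint_pos"]).round(1),"qd",abs(s["qd"]).max().round(3))
    return s
if __name__=="__main__": st()
E
python3 - <<'E'
from st import *
from workcell import read_camera
import cv2
p,d=read_camera("scene");cv2.imwrite("pics/scene1.png",cv2.resize(p[120:280,220:480,::-1],None,fx=3,fy=3,interpolation=cv2.INTER_CUBIC))
s=st();print((np.array([.6004,-.1929,.003])-s["position"])/.03)
E
```

```text
t 1.35 p [ 0.6025 -0.1865  0.0974] jawyaw -86.25 x [-0.002  0.006 -1.   ] F [-3.26  3.41 -2.88] w 0.0867 q [-24.5  18.2  91.4   0.3  70.6  61.7] qd 0.114
[-0.06955365 -0.21430033 -3.14598665]
```

View pics/scene1.png

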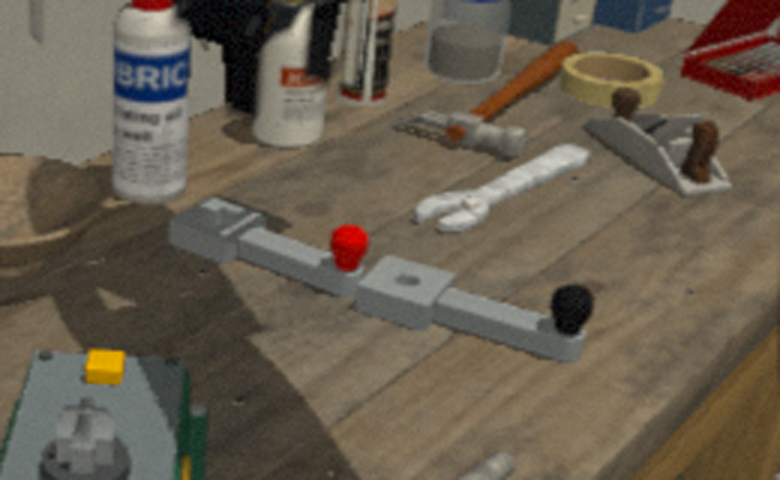

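The dark fingertips show higher in the image than the TCP should project, so I'm checking that before descending.

Run:
```python
from st import *
from h import *
from workcell import read_camera,calibration
import cv2
s=st();p,d=read_camera("scene");c=calibration("scene");K,T=c["camera_matrix"],c["camera_from_world"]
img=cv2.resize(p[60:220,220:420,::-1],None,fx=4,fy=4,interpolation=cv2.INTER_CUBIC)
P=s["position"]
for dy in(-.045,0,.045):
  for dz in (0,.0187):
    q=T@[*(P+[0,dy,dz]),1];uv=K@q[:3]/q[2]
    cv2.circle(img,(int((uv[0]-220)*4),int((uv[1]-60)*4)),3,(0,255,0) if dz else (0,0,255),-1)
cv2.imwrite("pics/s2.png",img)
for u,v in [(296,147),(294,130),(324,138),(323,125)]:print(u,v,dep(K,T,(u,v),d).round(3))
```

```text
t 1.35 p [ 0.6025 -0.1865  0.0974] jawyaw -86.25 x [-0.002  0.006 -1.   ] F [-3.26  3.41 -2.88] w 0.0867 q [-24.5  18.2  91.4   0.3  70.6  61.7] qd 0.114
296 147 [ 0.606 -0.129  0.168]
294 130 [ 0.591 -0.102  0.215]
324 138 [ 0.607 -0.229  0.163]
323 125 [ 0.573 -0.173  0.214]
```

View pics/s2.png

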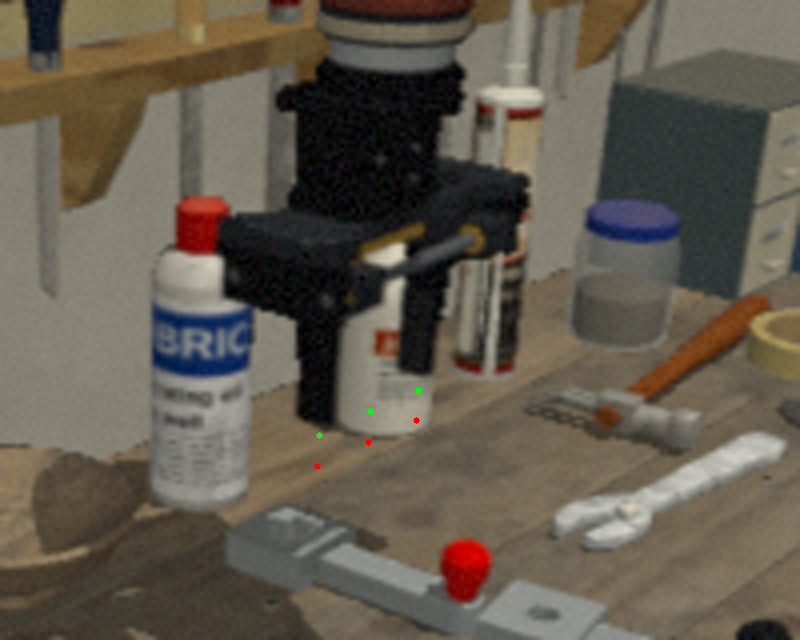

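Run:
```python
from st import *
from h import *
from workcell import read_camera,calibration
s=st();p,d=read_camera("scene");c=calibration("scene");K,T=c["camera_matrix"],c["camera_from_world"]
for v in range(150,172,2):
    print(v,[dep(K,T,(u,v),d).round(3).tolist() for u in (297,300,324)])
for q in [(.6553,-.1895,.022),(.534,-.197,.04)]:
    q=T@[*q,1];uv=K@q[:3]/q[2];print(uv[:2],(uv[:2]-[220,60])*4)
```

```text
t 1.4 p [ 0.5994 -0.1879  0.0975] jawyaw -86.22 x [-0.007  0.006 -1.   ] F [-1.37  0.35 -1.73] w 0.0873 q [-24.7  18.1  91.5   0.2  70.9  61.5] qd 0.061
150 [[0.604, -0.131, 0.162], [0.595, -0.129, 0.165], [0.604, -0.228, 0.135]]
152 [[0.605, -0.133, 0.156], [0.598, -0.133, 0.158], [0.604, -0.23, 0.13]]
154 [[0.607, -0.135, 0.151], [0.598, -0.133, 0.154], [0.722, -0.399, 0.044]]
156 [[0.605, -0.133, 0.147], [0.598, -0.134, 0.149], [0.72, -0.396, 0.039]]
158 [[0.605, -0.133, 0.143], [0.599, -0.136, 0.144], [0.718, -0.395, 0.034]]
160 [[0.604, -0.132, 0.139], [0.599, -0.136, 0.139], [0.719, -0.396, 0.027]]
162 [[0.608, -0.138, 0.131], [0.596, -0.133, 0.136], [0.72, -0.399, 0.02]]
164 [[0.605, -0.134, 0.129], [0.596, -0.133, 0.132], [0.718, -0.397, 0.015]]
166 [[0.784, -0.357, 0.001], [0.776, -0.361, 0.002], [0.719, -0.4, 0.008]]
168 [[0.773, -0.345, 0.002], [0.769, -0.352, 0.001], [0.722, -0.404, -0.0]]
170 [[0.767, -0.338, -0.0], [0.76, -0.343, 0.001], [0.712, -0.39, 0.001]]
[293.75109885 192.54586832] [295.00439538 530.18347328]
[337.37818272 201.46727236] [469.51273087 565.86908944]
```

The open tips sit about 30 mm behind the TCP, so the fingers must swing as they close. I'll measure where the tips are at an opening close to the grasp width.

Emit:
apply_moves:
  series: "0 0 0 0 0 0; 0 0 0 0 0 0; 0 0 0 0 0 0; 0 0 0 0 0 0; 0 0 0 0 0 0"
  hand: 30

```text
t: 1.95
position: [0.5991, -0.1908, 0.1002]
ee_rot: [0.514, 0.484, 0.518, -0.484]
ft_force: [-0.2, -0.3, 0.4]
gripper_width: 0.055
```

Run:
```python
from st import *
from h import *
from workcell import read_camera,calibration
import cv2
s=st();p,d=read_camera("scene");c=calibration("scene");K,T=c["camera_matrix"],c["camera_from_world"]
img=cv2.resize(p[60:220,220:420,::-1],None,fx=4,fy=4,interpolation=cv2.INTER_CUBIC)
P=s["position"]
for dy in(-.02,0,.02):
  for dz in (0,.0187):
    q=T@[*(P+[0,dy,dz]),1];uv=K@q[:3]/q[2]
    cv2.circle(img,(int((uv[0]-220)*4),int((uv[1]-60)*4)),3,(0,255,0) if dz else (0,0,255),-1)
cv2.imwrite("pics/s3.png",img)
for v in range(150,180,2):
    print(v,[dep(K,T,(u,v),d).round(3).tolist() for u in (303,307,310,320)])
```

```text
t 1.95 p [ 0.5991 -0.1908  0.1002] jawyaw -86.34 x [-0.005  0.004 -1.   ] F [-0.24 -0.3   0.44] w 0.055 q [-24.9  17.9  91.5   0.1  71.   61.4] qd 0.006
150 [[0.605, -0.153, 0.155], [0.596, -0.154, 0.158], [0.586, -0.152, 0.161], [0.607, -0.218, 0.137]]
152 [[0.606, -0.154, 0.151], [0.594, -0.152, 0.154], [0.588, -0.155, 0.155], [0.607, -0.218, 0.132]]
154 [[0.606, -0.155, 0.145], [0.595, -0.154, 0.149], [0.586, -0.153, 0.151], [0.725, -0.384, 0.047]]
156 [[0.605, -0.154, 0.141], [0.594, -0.154, 0.145], [0.587, -0.155, 0.146], [0.726, -0.386, 0.04]]
158 [[0.605, -0.154, 0.137], [0.595, -0.155, 0.139], [0.587, -0.155, 0.142], [0.725, -0.386, 0.035]]
160 [[0.603, -0.152, 0.133], [0.593, -0.152, 0.136], [0.588, -0.157, 0.136], [0.726, -0.388, 0.028]]
162 [[0.79, -0.393, 0.001], [0.592, -0.152, 0.132], [0.588, -0.157, 0.132], [0.723, -0.383, 0.024]]
164 [[0.784, -0.385, -0.001], [0.759, -0.372, 0.01], [0.749, -0.372, 0.014], [0.724, -0.387, 0.016]]
166 [[0.771, -0.369, 0.001], [0.753, -0.365, 0.008], [0.748, -0.371, 0.008], [0.724, -0.387, 0.01]]
168 [[0.762, -0.358, 0.001], [0.753, -0.365, 0.002], [0.748, -0.372, 0.001], [0.724, -0.388, 0.004]]
170 [[0.754, -0.348, 0.001], [0.748, -0.359, -0.001], [0.74, -0.362, 0.001], [0.721, -0.384, -0.0]]
172 [[0.746, -0.338, 0.001], [0.738, -0.346, 0.0], [0.731, -0.351, 0.001], [0.713, -0.374, -0.001]]
174 [[0.737, -0.327, 0.001], [0.73, -0.336, 0.0], [0.723, -0.341, 0.001], [0.704, -0.361, 0.0]]
176 [[0.73, -0.319, -0.0], [0.722, -0.327, -0.0], [0.718, -0.335, -0.002], [0.695, -0.349, 0.001]]
178 [[0.719, -0.305, 0.002], [0.713, -0.314, 0.001], [0.707, -0.32, 0.001], [0.686, -0.338, 0.001]]
```

View pics/s3.png

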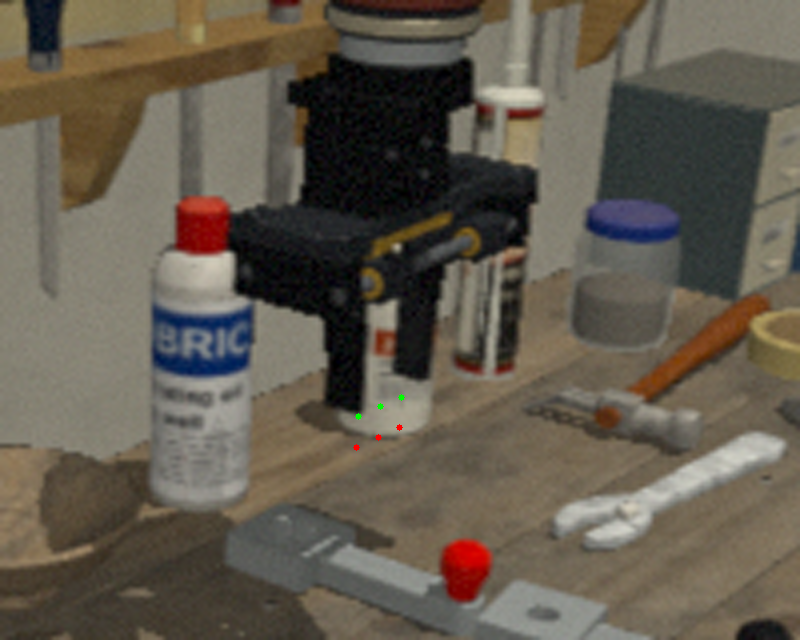

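The fingers slide parallel, and the whole gripper looks about 28 mm higher than the reported TCP. I'll descend to a height that is safe under either reading and look again.

Emit:
apply_moves:
  series: "0.04 -0.07 -1 0 0 0; 0.04 -0.07 -2 0 0 0; 0.04 -0.07 -2.7 0 0 0; 0.04 -0.07 -3.1 0 0 0; 0.04 -0.07 -3.1 0 0 0; 0.04 -0.07 -3.1 0 0 0; 0.04 -0.07 -3.1 0 0 0"
  hand: 60

```text
t: 2.7
position: [0.6016, -0.1934, 0.0088]
ee_rot: [0.514, 0.484, 0.517, -0.484]
ft_force: [-0.6, 0.2, -0.3]
gripper_width: 0.0598
```

```bash
cat > look.py <<'E'
import sys
from st import *
from h import *
from workcell import read_camera,calibration
import cv2
name,out,u0,v0,u1,v1,f=sys.argv[1:8]
u0,v0,u1,v1,f=map(int,(u0,v0,u1,v1,f))
s=st();p,d=read_camera(name);c=calibration(name);K,T=c["camera_matrix"],c["camera_from_world"]
np.savez(out+".npz",p=p,d=d,K=K,T=T)
img=cv2.resize(p[v0:v1,u0:u1,::-1],None,fx=f,fy=f,interpolation=cv2.INTER_CUBIC)
cv2.imwrite(f"pics/{out}.png",img)
st()
E
python3 look.py scene s4 240 100 380 240 4
python3 - <<'E'
from h import *
f=np.load("s4.npz")
for v in range(168,204,2):
    print(v,[dep(f["K"],f["T"],(u,v),f["d"]).round(3).tolist() for u in (300,303,307,324)])
E
```

```text
t 2.7 p [ 0.6016 -0.1934  0.0088] jawyaw -86.33 x [-0.002  0.003 -1.   ] F [-0.59  0.2  -0.29] w 0.0598 q [-25.   24.5  93.8   0.1  61.9  61.3] qd 0.004
t 2.75 p [ 0.6016 -0.1934  0.0088] jawyaw -86.33 x [-0.002  0.003 -1.   ] F [-0.53  0.07 -0.77] w 0.0602 q [-25.   24.5  93.8   0.1  61.9  61.3] qd 0.004
168 [[0.569, -0.1, 0.141], [0.561, -0.1, 0.144], [0.56, -0.111, 0.14], [0.599, -0.228, 0.092]]
170 [[0.571, -0.102, 0.136], [0.563, -0.102, 0.138], [0.561, -0.113, 0.135], [0.6, -0.23, 0.086]]
172 [[0.576, -0.108, 0.127], [0.565, -0.104, 0.132], [0.561, -0.114, 0.13], [0.596, -0.224, 0.084]]
174 [[0.575, -0.108, 0.123], [0.566, -0.107, 0.126], [0.562, -0.115, 0.125], [0.596, -0.225, 0.079]]
176 [[0.574, -0.108, 0.119], [0.567, -0.108, 0.121], [0.561, -0.114, 0.121], [0.598, -0.228, 0.072]]
178 [[0.573, -0.107, 0.115], [0.566, -0.107, 0.118], [0.562, -0.115, 0.116], [0.596, -0.226, 0.068]]
180 [[0.574, -0.107, 0.11], [0.566, -0.107, 0.113], [0.561, -0.115, 0.112], [0.597, -0.229, 0.062]]
182 [[0.606, -0.149, 0.081], [0.596, -0.147, 0.085], [0.59, -0.154, 0.084], [0.597, -0.23, 0.056]
[... 288 characters left out ...]
28, 0.042]]
190 [[0.607, -0.152, 0.059], [0.598, -0.151, 0.063], [0.59, -0.155, 0.064], [0.634, -0.286, 0.002]]
192 [[0.607, -0.153, 0.054], [0.601, -0.156, 0.055], [0.592, -0.158, 0.057], [0.629, -0.28, 0.0]]
194 [[0.607, -0.153, 0.049], [0.598, -0.152, 0.053], [0.59, -0.157, 0.053], [0.622, -0.27, 0.001]]
196 [[0.608, -0.155, 0.043], [0.6, -0.155, 0.046], [0.59, -0.157, 0.048], [0.615, -0.26, 0.001]]
198 [[0.607, -0.153, 0.039], [0.6, -0.155, 0.04], [0.588, -0.155, 0.044], [0.609, -0.252, 0.001]]
200 [[0.627, -0.179, 0.016], [0.619, -0.18, 0.018], [0.612, -0.187, 0.018], [0.602, -0.242, 0.001]]
202 [[0.627, -0.18, 0.01], [0.618, -0.18, 0.014], [0.606, -0.18, 0.018], [0.576, -0.206, 0.019]]
```

View pics/s4.png

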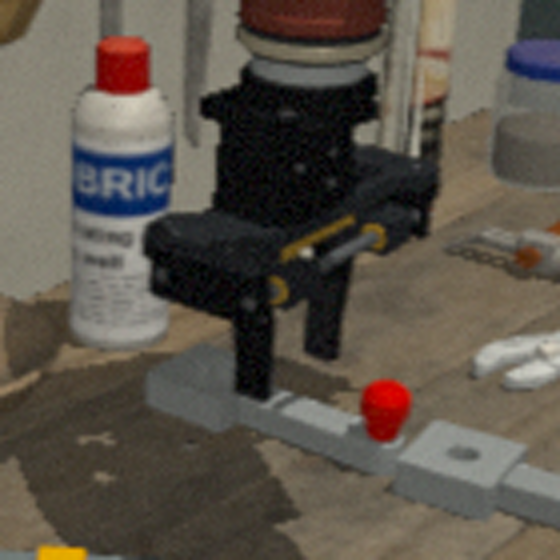

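At this pose the visible tips are at z≈0.037 while the reported TCP is 0.009, so the 28 mm offset repeats. I'll go lower in small steps and watch the force.

Emit:
apply_moves:
  series: "0 0.05 -0.1 0 0 0; 0 0.05 -0.2 0 0 0; 0 0.05 -0.3 0 0 0; 0 0.05 -0.4 0 0 0; 0 0.05 -0.4 0 0 0"

```text
t: 3.25
position: [0.601, -0.1916, -0.004]
ee_rot: [0.514, 0.484, 0.517, -0.484]
ft_force: [-1.0, -0.0, -1.0]
gripper_width: 0.0601
```

No contact at a reported z of -0.004, which confirms the offset. Continuing down.

Emit:
apply_moves:
  series: "0 0 -0.1 0 0 0; 0 0 -0.2 0 0 0; 0 0 -0.3 0 0 0; 0 0 -0.4 0 0 0; 0 0 -0.4 0 0 0"

```text
t: 3.75
position: [0.6005, -0.1914, -0.0167]
ee_rot: [0.514, 0.484, 0.518, -0.484]
ft_force: [-0.8, 0.6, 0.5]
gripper_width: 0.0601
```

```bash
python3 look.py scene s5 240 100 380 240 4
python3 - <<'E'
from h import *
f=np.load("s5.npz")
for v in range(180,212,2):
    print(v,[dep(f["K"],f["T"],(u,v),f["d"]).round(3).tolist() for u in (300,303,307,324)])
E
```

```text
t 3.75 p [ 0.6005 -0.1914 -0.0167] jawyaw -86.33 x [-0.005  0.004 -1.   ] F [-0.82  0.59  0.46] w 0.0601 q [-24.9  26.5  94.3   0.1  59.6  61.4] qd 0.007
t 3.8 p [ 0.6007 -0.1915 -0.0164] jawyaw -86.33 x [-0.004  0.004 -1.   ] F [ 0.22 -0.61 -1.22] w 0.0602 q [-24.9  26.4  94.3   0.1  59.6  61.4] qd 0.007
180 [[0.569, -0.101, 0.114], [0.561, -0.102, 0.116], [0.573, -0.13, 0.103], [0.596, -0.228, 0.062]]
182 [[0.567, -0.099, 0.11], [0.561, -0.101, 0.112], [0.57, -0.127, 0.1], [0.595, -0.227, 0.058]]
184 [[0.572, -0.106, 0.102], [0.559, -0.1, 0.108], [0.566, -0.122, 0.098], [0.594, -0.226, 0.053]]
186 [[0.571, -0.106, 0.098], [0.566, -0.108, 0.099], [0.571, -0.13, 0.089], [0.594, -0.226, 0.048]]
188 [[0.571, -0.106, 0.093], [0.562, -0.104, 0.097], [0.588, -0.153, 0.07], [0.074, 0.528, 0.489]]
190 [[0.57, -0.105, 0.089], [0.564, -0.107, 0.09], [0.589, -0.154, 0.065], [0.594, -0.228, 0.037]]
192 [[0.57, -0.105, 0.084], [0.563, -0.106, 0.086], [0.588, -0.153, 0.061], [0.594, -0.228, 0.032]]
194 [[0.604, -0.149, 0.051], [0.596, -0.15, 0.054], [0.589, -0.155, 0.055], [0.593, -0.227, 0.027]]
196 [[0.604, -0.149, 0.046], [0.595, -0.149, 0.049], [0.588, -0.155, 0.05], [0.615, -0.261, 0.001]]
198 [[0.605, -0.151, 0.04], [0.595, -0.15, 0.044], [0.594, -0.162, 0.04], [0.61, -0.254, -0.0]]
200 [[0.604, -0.15, 0.036], [0.597, -0.152, 0.038], [0.592, -0.16, 0.036], [0.604, -0.246, -0.001]]
202 [[0.604, -0.151, 0.03], [0.595, -0.15, 0.034], [0.591, -0.16, 0.032], [0.575, -0.205, 0.02]]
204 [[0.604, -0.151, 0.025], [0.596, -0.152, 0.027], [0.591, -0.16, 0.027], [0.568, -0.195, 0.021]]
206 [[0.605, -0.153, 0.019], [0.596, -0.152, 0.022], [0.591, -0.16, 0.021], [0.562, -0.187, 0.022]]
208 [[0.603, -0.151, 0.015], [0.595, -0.152, 0.017], [0.603, -0.178, 0.004], [0.56, -0.184, 0.018]]
210 [[0.612, -0.162, 0.002], [0.607, -0.167, 0.002], [0.602, -0.176, -0.0], [0.558, -0.182, 0.015]]
```

View pics/s5.png

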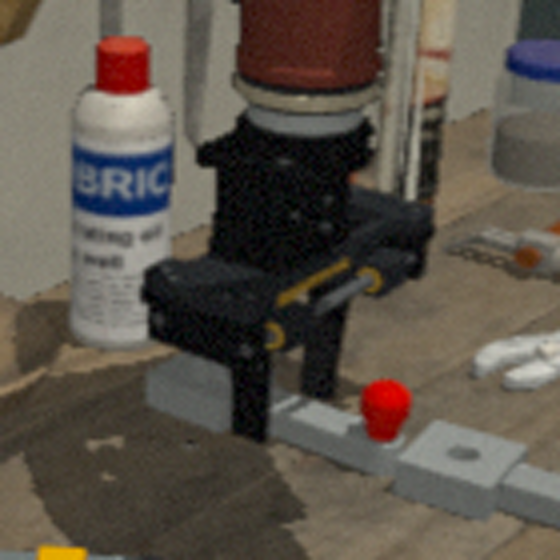

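Emit:
apply_moves:
  series: "0 0 -0.1 0 0 0; 0 0 -0.2 0 0 0; 0 0 -0.25 0 0 0; 0 0 -0.25 0 0 0"

```text
t: 4.2
position: [0.6003, -0.1913, -0.0244]
ee_rot: [0.514, 0.484, 0.518, -0.484]
ft_force: [-0.2, 0.3, 0.3]
gripper_width: 0.0603
```

Emit:
apply_moves:
  series: "0 0 0 0 0 0; 0 0 0 0 0 0; 0 0 0 0 0 0; 0 0 0 0 0 0; 0 0 0 0 0 0; 0 0 0 0 0 0; 0 0 0 0 0 0; 0 0 0 0 0 0"
  hand: 15
  squeeze: 45

```text
t: 5.0
position: [0.6005, -0.1916, -0.0242]
ee_rot: [0.514, 0.484, 0.518, -0.484]
ft_force: [0.5, -1.7, -0.5]
gripper_width: 0.0254
```

Emit:
apply_moves:
  series: "0 0 0.3 0 0 0; 0 0 1 0 0 0; 0 0 2 0 0 0; 0 0 3 0 0 0; 0 0 4 0 0 0; 0 0 4.5 0 0 0; 0 0 4.5 0 0 0; 0 0 4.5 0 0 0"

```text
t: 5.8
position: [0.5997, -0.1912, 0.1096]
ee_rot: [0.513, 0.483, 0.518, -0.484]
ft_force: [0.0, -1.3, -4.1]
gripper_width: 0.0258
```

```bash
python3 look.py scene s6 200 60 400 220 4;python3 look.py top t6 300 100 440 260 4
```

```text
t 5.8 p [ 0.5997 -0.1912  0.1096] jawyaw -86.33 x [-0.006  0.004 -1.   ] F [ 0.01 -1.28 -4.15] w 0.0258 q [-24.9  17.5  90.9   0.1  72.   61.4] qd 0.026
t 5.85 p [ 0.5991 -0.1909  0.1086] jawyaw -86.33 x [-0.008  0.005 -1.   ] F [-0.76 -0.05 -4.02] w 0.0257 q [-24.9  17.6  90.9   0.1  72.   61.4] qd 0.016
t 5.85 p [ 0.5991 -0.1909  0.1086] jawyaw -86.33 x [-0.008  0.005 -1.   ] F [-0.76 -0.05 -4.02] w 0.0257 q [-24.9  17.6  90.9   0.1  72.   61.4] qd 0.016
t 5.9 p [ 0.5989 -0.1909  0.1081] jawyaw -86.33 x [-0.008  0.005 -1.   ] F [-0.55 -0.48 -4.06] w 0.0255 q [-24.9  17.6  90.9   0.1  72.   61.4] qd 0.007
```

View pics/s6.png

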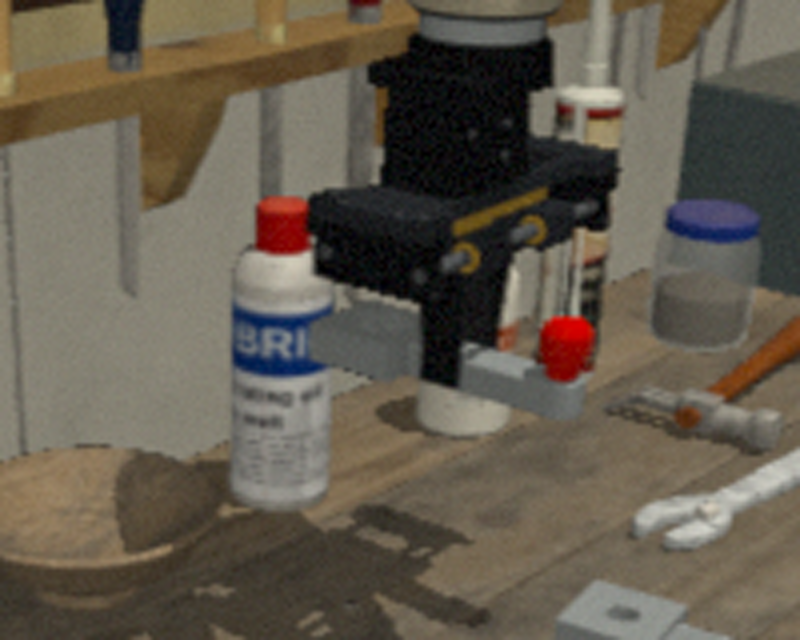

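View pics/t6.png

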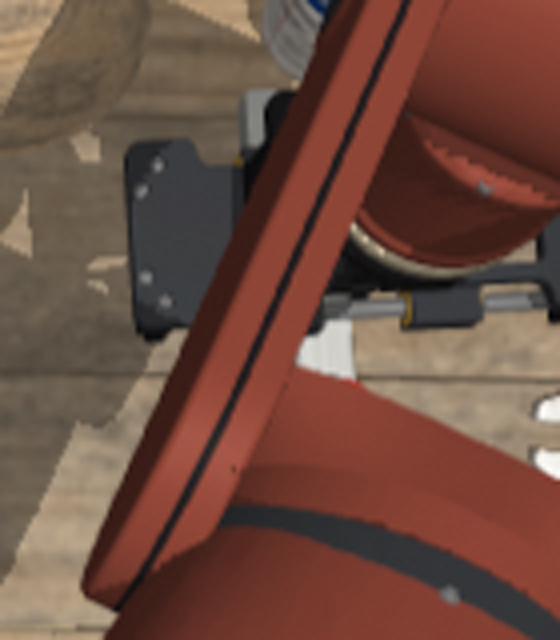

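The lever is held and looks roughly level. Next I'll carry it over the box while turning it about +124.5° about z.

Emit:
apply_moves:
  series: "-0.2 0.4 0.2 0 0 1; -0.4 1.0 0.4 0 0 2.3; -0.7 1.7 0.5 0 0 3.6; -0.9 2.5 0.5 0 0 5; -1.2 3.3 0.5 0 0 6.4; -1.4 4.1 0.5 0 0 7.8; -1.7 4.9 0.5 0 0 9.2; -1.9 5.7 0.5 0 0 10.6; -2.2 6.5 0.5 0 0 12; -2.4 7.3 0.5 0 0 13.4; -2.6 8 0.5 0 0 14.6; -2.8 8.5 0.5 0 0 15.6"

```text
t: 7.1
position: [0.5131, 0.0655, 0.1212]
ee_rot: [0.703, -0.05, 0.709, 0.044]
ft_force: [0.5, 0.1, -3.3]
gripper_width: 0.0256
```

Run:
```python
from st import *
s=st();p=s["position"];q=s["ee_rot"]
M=R.from_quat(q[[1,2,3,0]])
g=-51.8+90
xd=np.array([0,0,-1.]);zd=np.array([np.cos(np.radians(g)),np.sin(np.radians(g)),0]);D=np.c_[xd,np.cross(zd,xd),zd]
print((np.array([.5019,.1019,.1081+.015])-p)/.03,np.degrees((R.from_matrix(D)*M.inv()).as_rotvec())/6)
```

```text
t 7.1 p [0.5131 0.0655 0.1212] jawyaw 7.59 x [-0.008 -0.008 -1.   ] F [ 0.48  0.12 -3.29] w 0.0256 q [ -1.1   2.1 107.2  -0.5  71.2  -8.5] qd 0.743
[-0.37476497  1.21324316  0.06208004] [ 0.09839209 -0.0532781   5.1007626 ]
```

Emit:
apply_moves:
  series: "-0.1 0.35 0.05 0 0 1.3; -0.25 0.8 0.05 0 0 2.6; -0.35 1.1 0.05 0 0 3.8; -0.37 1.2 0.05 0.05 0 4.7; -0.37 1.21 0.05 0.1 -0.05 5.1; -0.37 1.21 0.05 0.1 -0.05 5.1; -0.37 1.21 0.05 0.1 -0.05 5.1"

```text
t: 7.8
position: [0.5012, 0.1017, 0.1215]
ee_rot: [0.667, -0.231, 0.669, 0.231]
ft_force: [-0.5, 0.7, -3.0]
gripper_width: 0.0254
```

```bash
python3 look.py scene s7 180 120 340 320 3;python3 look.py top t7 140 150 300 300 4
```

```text
t 7.8 p [0.5012 0.1017 0.1215] jawyaw 38.11 x [-0.003 -0.    -1.   ] F [-0.54  0.69 -2.97] w 0.0254 q [  2.6   0.9 108.3  -0.   70.9 -35.5] qd 0.005
t 7.85 p [0.5014 0.1017 0.1218] jawyaw 38.12 x [-0.002 -0.    -1.   ] F [ 0.39 -0.08 -3.89] w 0.0257 q [  2.6   0.9 108.3   0.   70.9 -35.5] qd 0.007
t 7.85 p [0.5014 0.1017 0.1218] jawyaw 38.12 x [-0.002 -0.    -1.   ] F [ 0.39 -0.08 -3.89] w 0.0257 q [  2.6   0.9 108.3   0.   70.9 -35.5] qd 0.007
t 7.9 p [0.5016 0.1017 0.122 ] jawyaw 38.13 x [-0.002 -0.    -1.   ] F [ 0.47  0.41 -3.39] w 0.0259 q [  2.6   0.9 108.3  -0.   70.9 -35.5] qd 0.006
```

View pics/s7.png

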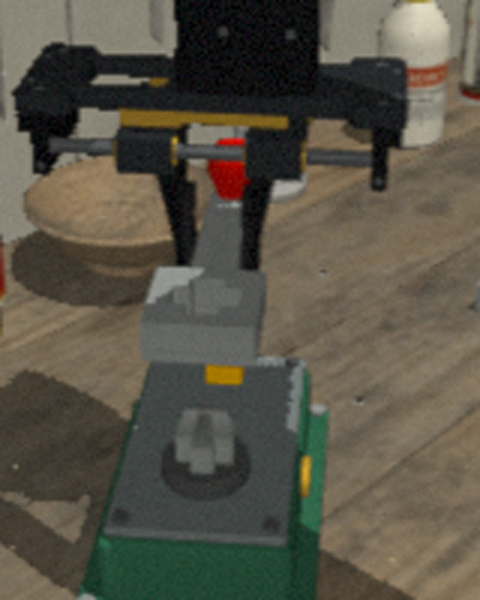

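View pics/t7.png

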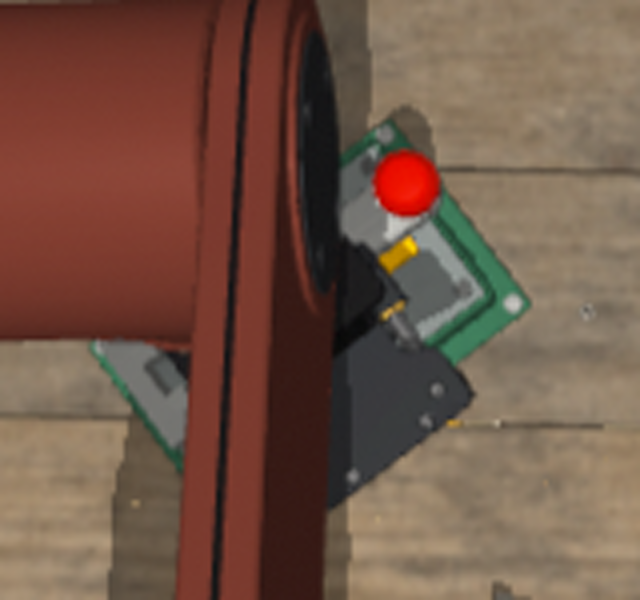

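The scene camera sees both the hub, at about (240,222) in full-image pixels, and the shaft at (248,268). I'll measure both from the same camera in an enlarged crop.

Run:
```python
import numpy as np,cv2
f=np.load("s7.npz");p=f["p"][:,:,::-1]
cv2.imwrite("pics/s7z.png",cv2.resize(p[200:300,205:300],None,fx=6,fy=6,interpolation=cv2.INTER_CUBIC))
```

View pics/s7z.png

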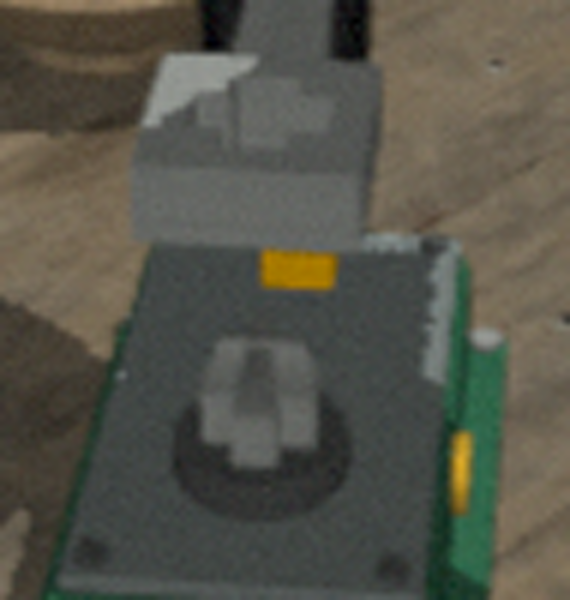

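```bash
cat > hub.py <<'E'
from h import *
import sys
def pts(f,poly):
    import cv2
    m=np.zeros(f["d"].shape,np.uint8);cv2.fillPoly(m,[np.round(np.array(poly)).astype(np.int32)],1)
    v,u=np.nonzero(m); d=f["d"][v,u];k=d>0;u,v,d=u[k],v[k],d[k]
    q=np.linalg.solve(f["K"],np.c_[u,v,np.ones(len(u))].T)*d
    return (f["T"][:3,:3].T@(q-f["T"][:3,3:])).T
E
python3 - <<'E'
from hub import *
np.set_printoptions(precision=4,suppress=True)
f=np.load("s7.npz");K,T=f["K"],f["T"]
c=lambda u,v:crop(u,v,205,200,6)
P=pts(f,[c(160,130),c(200,90),c(230,150),c(350,165),c(360,110),c(355,75),c(300,70)])
print(len(P),np.percentile(P[:,2],[5,25,50,75,95]))
A=pts(f,[c(148,160),c(220,165),c(220,155),c(155,150)]);B=pts(f,[c(350,100),c(372,100),c(372,75),c(355,75)])
print("near z",np.median(A[:,2]),"far z",np.median(B[:,2]))
C=pts(f,[c(80,540),c(180,560),c(180,530),c(90,520)]);print("cover z",np.median(C[:,2]))
C=pts(f,[c(185,470),c(200,500),c(230,510),c(230,480),c(195,455)]);print("shoulder z",np.median(C[:,2]))
z=np.median(P[:,2])
for z in (z,):
    H=np.array([ray(K,T,c(*x),z) for x in [(165,55),(382,66),(364,178),(134,168)]])
    print(z,H,H.mean(0),[np.linalg.norm(H[i]-H[i-1]).round(4) for i in range(4)])
    e=H[0]-H[3]+H[1]-H[2];print("yaw",np.degrees(np.arctan2(e[1],e[0])));e=H[0]-H[1]+H[3]-H[2];print("yaw",np.degrees(np.arctan2(e[1],e[0]))-90)
for x in [(132,235),(360,250)]: print("bottom near",ray(K,T,c(*x),z-.022))
E=[ray(K,T,c(*x),.068) for x in [(172,450),(351,450),(262,522),(262,378)]];print("shoulder",np.array(E),np.linalg.norm(E[0]-E[1]),np.linalg.norm(E[2]-E[3]))
print("pad",ray(K,T,c(300,260),.068))
E
```

```text
355 [0.1502 0.1598 0.1669 0.168  0.1686]
near z 0.16809050539569487 far z 0.167956430110935
cover z 0.05610086851497561
shoulder z 0.06495182921084477
0.16692745877809934 [[0.5073 0.1429 0.1669]
 [0.4633 0.108  0.1669]
 [0.429  0.1507 0.1669]
 [0.4716 0.1857 0.1669]] [0.4678 0.1468 0.1669] [np.float64(0.0558), np.float64(0.0562), np.float64(0.0548), np.float64(0.0552)]
yaw -50.76693682524769
yaw -51.092319843318805
bottom near [0.4759 0.1837 0.1449]
bottom near [0.4311 0.1497 0.1449]
shoulder [[0.4807 0.169  0.068 ]
 [0.4465 0.1362 0.068 ]
 [0.4424 0.1733 0.068 ]
 [0.4864 0.1301 0.068 ]] 0.0473585044264861 0.06160243616661571
pad [0.5201 0.0812 0.068 ]
```

Run:
```python
import numpy as np,cv2
f=np.load("scene0.npz");p=f["p"][:,:,::-1]
c=p[225:300,220:295];c=cv2.normalize(c,None,0,255,cv2.NORM_MINMAX)
cv2.imwrite("pics/s0z.png",cv2.resize(c,None,fx=8,fy=8,interpolation=cv2.INTER_CUBIC))
from hub import *
np.set_printoptions(precision=4,suppress=True)
# shoulder & pad points by height, both cams
for n,box in (("scene0",(220,225,295,300)),("top0",(160,180,275,275))):
    f=np.load(n+".npz");x0,y0,x1,y1=box
    P=pts(f,[(x0,y0),(x1,y0),(x1,y1),(x0,y1)])
    k=abs(P[:,2]-.068)<.004; Q=P[k]
    sh=Q[np.hypot(Q[:,0]-.468,Q[:,1]-.145)<.032]; pd=Q[np.hypot(Q[:,0]-.526,Q[:,1]-.071)<.025]
    print(n,len(sh),sh.min(0),sh.max(0),len(pd),pd.mean(0))
    t=P[(P[:,2]>.09)&(P[:,2]<.11)];print("tip",len(t),t.mean(0),t.min(0),t.max(0))
```

```text
scene0 283 [0.445  0.1251 0.064 ] [0.4916 0.1712 0.072 ] 95 [0.5265 0.074  0.0675]
tip 144 [0.4668 0.149  0.0954] [0.4575 0.1362 0.0903] [0.4797 0.1594 0.0992]
top0 280 [0.4459 0.1225 0.0647] [0.4912 0.1701 0.072 ] 121 [0.5268 0.0712 0.0682]
tip 118 [0.4681 0.1443 0.0964] [0.4554 0.132  0.0903] [0.4802 0.1582 0.1022]
```

View pics/s0z.png

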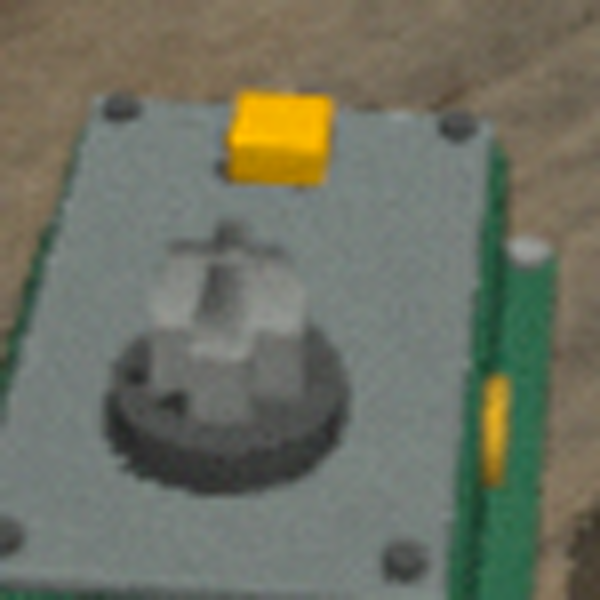

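Run:
```python
from hub import *
import cv2
np.set_printoptions(precision=4,suppress=True)
f=np.load("scene0.npz");K,T=f["K"],f["T"]
for x,z in (((229,385),.068),((230,243),.098)): print(ray(K,T,crop(*x,220,225,8),z))
P=np.array([ray(K,T,crop(*x,220,225,8),.068) for x in [(237,93),(333,96),(329,143),(231,140)]]);print("pad",P.mean(0))
# overlay candidates of shoulder circle
img=cv2.imread("pics/s0z.png")
for c,col in (((.4685,.147),(0,0,255)),((.468,.145),(0,255,0))):
    for r,z in ((.024,.068),(.011,.098)):
        a=np.linspace(0,2*np.pi,80);X=np.c_[c[0]+r*np.cos(a),c[1]+r*np.sin(a),np.full(80,z),np.ones(80)]
        q=(T@X.T)[:3];uv=(K@q);uv=(uv[:2]/uv[2]).T
        uv=((uv-[220,225]+.5)*8-.5).astype(np.int32)
        cv2.polylines(img,[uv],True,col,1)
cv2.imwrite("pics/s0o.png",img)
```

```text
[0.4671 0.1492 0.068 ]
[0.4714 0.1442 0.098 ]
pad [0.528  0.0725 0.068 ]
```

View pics/s0o.png

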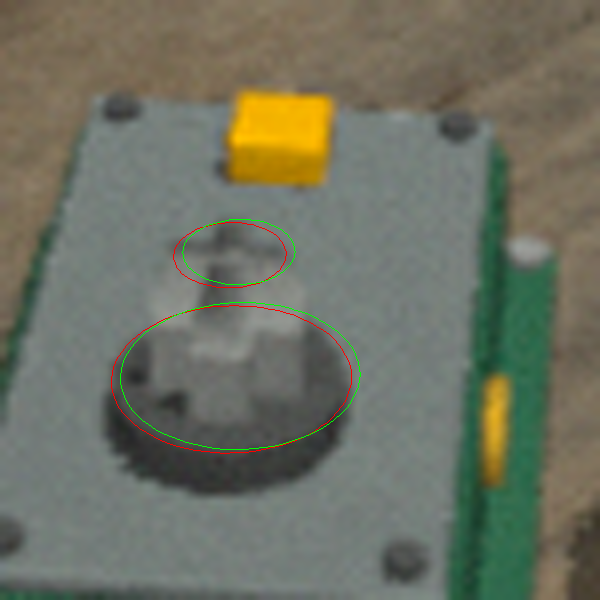

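In the scene camera's frame the hub centre is at (0.467,0.147) and the shaft at (0.4685,0.148). Yaw is -51° against -51.7°. I'll lower the hub to just above the shaft tip and check again.

Emit:
apply_moves:
  series: "0.04 0.02 -0.4 0 0 -0.1; 0.04 0.02 -0.8 0 0 -0.1; 0.04 0.02 -1.1 0 0 -0.1; 0.04 0.02 -1.3 0 0 -0.1; 0.04 0.02 -1.35 0 0 -0.1; 0.04 0.02 -1.35 0 0 -0.1"

```text
t: 8.5
position: [0.5026, 0.1023, 0.0812]
ee_rot: [0.669, -0.227, 0.67, 0.228]
ft_force: [-0.4, -0.5, -3.4]
gripper_width: 0.0257
```

```bash
python3 look.py scene s8 205 200 300 300 6
```

```text
t 8.5 p [0.5026 0.1023 0.0812] jawyaw 37.53 x [-0.002 -0.    -1.   ] F [-0.41 -0.53 -3.37] w 0.0257 q [  2.7   3.9 109.9  -0.   66.3 -34.8] qd 0.012
t 8.55 p [0.503  0.1023 0.0817] jawyaw 37.53 x [-0.001 -0.    -1.   ] F [ 0.48  0.23 -3.41] w 0.0255 q [  2.7   3.9 109.9   0.   66.3 -34.8] qd 0.009
```

View pics/s8.png

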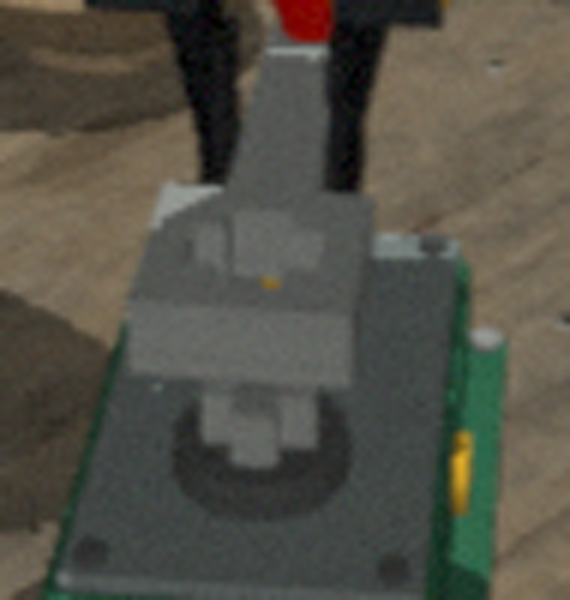

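Run:
```python
from hub import *
np.set_printoptions(precision=4,suppress=True)
f=np.load("s8.npz");K,T=f["K"],f["T"]
c=lambda u,v:crop(u,v,205,200,6)
A=pts(f,[c(148,290),c(340,310),c(340,298),c(150,278)]);z=np.median(A[:,2]);print("z",z)
H=np.array([ray(K,T,c(*x),z) for x in [(164,183),(374,198),(355,314),(128,300)]])
print(H,H.mean(0),[np.linalg.norm(H[i]-H[i-1]).round(4) for i in range(4)])
e=H[0]-H[3]+H[1]-H[2];print("yaw",np.degrees(np.arctan2(e[1],e[0])));e=H[0]-H[1]+H[3]-H[2];print("yaw",np.degrees(np.arctan2(e[1],e[0]))-90)
s=c(262,0)
print("shoulder bottom-right check", [ray(K,T,c(*x),.056) for x in [(262,522)]])
import cv2
img=cv2.imread("pics/s8.png")
for cc,col in (((.4685,.1478),(0,0,255)),):
    for r,zz in ((.024,.068),(.024,.056)):
        a=np.linspace(0,2*np.pi,80);X=np.c_[cc[0]+r*np.cos(a),cc[1]+r*np.sin(a),np.full(80,zz),np.ones(80)]
        q=(T@X.T)[:3];uv=(K@q);uv=(uv[:2]/uv[2]).T
        cv2.polylines(img,[((uv-[205,200]+.5)*6-.5).astype(np.int32)],True,col,1)
yaw=np.radians(-51.5);ex=np.array([np.cos(yaw),np.sin(yaw)]);ey=np.array([-ex[1],ex[0]])
ctr=H.mean(0)[:2]
def poly(pl,zz,cen,col):
    X=np.array([[*(cen+a*ex+b*ey),zz,1] for a,b in pl]);q=(T@X.T)[:3];uv=K@q;uv=(uv[:2]/uv[2]).T
    cv2.polylines(img,[((uv-[205,200]+.5)*6-.5).astype(np.int32)],True,col,1)
h=.028
poly([(h,h),(h,-h),(-h,-h),(-h,h)],z,ctr,(0,255,0));poly([(h,h),(h,-h),(-h,-h),(-h,h)],z-.022,ctr,(0,255,0))
cr=lambda L,w:[(L,w),(L,-w),(w,-w),(w,-L),(-w,-L),(-w,-w),(-L,-w),(-L,w),(-w,w),(-w,L),(w,L),(w,w)]
poly(cr(.0175,.0085),z,ctr,(255,255,0)); poly(cr(.015,.006),.068,np.array([.4685,.1478]),(0,255,255))
cv2.imwrite("pics/s8o.png",img)
```

```text
z 0.1276902296082283
[[0.5087 0.1436 0.1277]
 [0.4635 0.1101 0.1277]
 [0.4303 0.1522 0.1277]
 [0.4748 0.1868 0.1277]] [0.4693 0.1482 0.1277] [np.float64(0.0549), np.float64(0.0562), np.float64(0.0536), np.float64(0.0564)]
yaw -51.77799831685284
yaw -52.866321018378
shoulder bottom-right check [array([0.4529, 0.1631, 0.056 ])]
```

View pics/s8o.png

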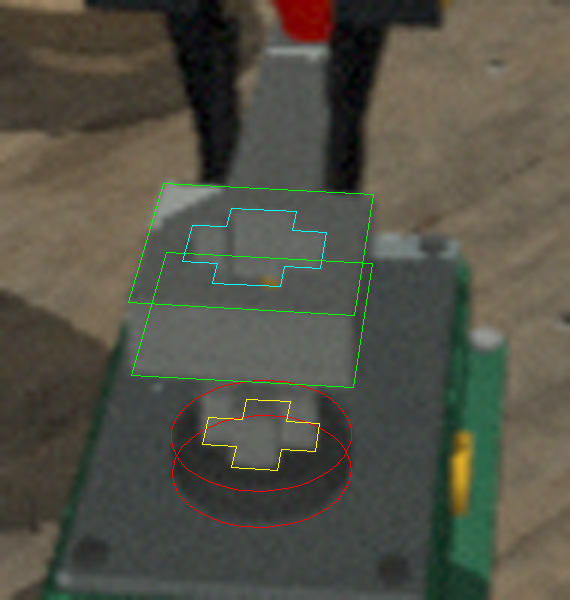

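The overlay matches: hub (0.4693,0.1482) against shaft (0.4685,0.1478), yaw about -52°. I'll insert slowly and watch the force.

Emit:
apply_moves:
  series: "-0.02 -0.01 -0.12 0 0 0; -0.02 -0.01 -0.24 0 0 0; -0.02 -0.01 -0.36 0 0 0; -0.02 -0.01 -0.48 0 0 0; -0.02 -0.01 -0.6 0 0 0; -0.02 -0.01 -0.6 0 0 0"

```text
t: 9.15
position: [0.5018, 0.102, 0.0629]
ee_rot: [0.669, -0.227, 0.67, 0.228]
ft_force: [-0.5, 0.4, -2.7]
gripper_width: 0.0256
```

Emit:
apply_moves:
  series: "0 0 -0.12 0 0 0; 0 0 -0.24 0 0 0; 0 0 -0.36 0 0 0; 0 0 -0.48 0 0 0; 0 0 -0.56 0 0 0; 0 0 -0.56 0 0 0"

```text
t: 9.75
position: [0.5014, 0.1019, 0.0456]
ee_rot: [0.668, -0.227, 0.671, 0.228]
ft_force: [0.3, -0.2, -3.5]
gripper_width: 0.0261
```

```bash
python3 look.py scene s9 205 200 300 300 6
python3 - <<'E'
from hub import *
f=np.load("s9.npz")
c=lambda u,v:crop(u,v,205,200,6)
A=pts(f,[c(150,390),c(340,410),c(340,402),c(155,382)]);print(np.percentile(A[:,2],[5,25,50,75,95]))
E
```

```text
t 9.75 p [0.5014 0.1019 0.0456] jawyaw 37.53 x [-0.004 -0.    -1.   ] F [ 0.32 -0.19 -3.48] w 0.0261 q [  2.7   6.7 111.3  -0.   62.2 -34.9] qd 0.006
t 9.8 p [0.5016 0.1019 0.0458] jawyaw 37.53 x [-0.003 -0.    -1.   ] F [-0.14 -0.06 -4.04] w 0.0259 q [  2.7   6.6 111.3   0.   62.3 -34.9] qd 0.005
[0.08720592 0.09130921 0.09180993 0.09234263 0.09321755]
```

View pics/s9.png

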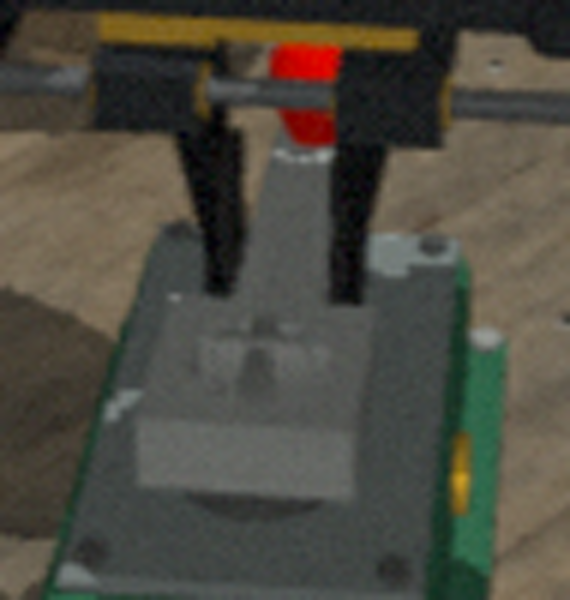

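The shaft is through the hole and the hub top is at 0.092, with seating at 0.090. The last couple of millimetres remain.

Emit:
apply_moves:
  series: "0 0 -0.03 0 0 0; 0 0 -0.06 0 0 0; 0 0 -0.09 0 0 0; 0 0 -0.09 0 0 0"

```text
t: 10.2
position: [0.5018, 0.102, 0.0437]
ee_rot: [0.669, -0.227, 0.671, 0.228]
ft_force: [-1.6, 0.1, 2.0]
gripper_width: 0.0252
```

The force rose from -3.5 N to +2 N, so the lever is seated. I'll open the fingers, then retreat straight up.

Emit:
apply_moves:
  series: "0 0 0 0 0 0; 0 0 0 0 0 0; 0 0 0 0 0 0; 0 0 0 0 0 0; 0 0 0 0 0 0; 0 0 0 0 0 0"
  hand: 65

```text
t: 10.8
position: [0.5018, 0.102, 0.0437]
ee_rot: [0.669, -0.227, 0.671, 0.228]
ft_force: [0.9, -0.6, 0.1]
gripper_width: 0.0623
```

Emit:
apply_moves:
  series: "0 0 0.3 0 0 0; 0 0 0.8 0 0 0; 0 0 1.5 0 0 0; 0 0 2.5 0 0 0; 0 0 3.5 0 0 0; 0 0 4.5 0 0 0; 0 -0.7 4.5 0 0 0; 0 -2 4.5 0 0 0; 0 -3.5 4.5 0 0 0; 0 -5 4.5 0 0 0; 0 -6.5 4.5 0 0 0; 0 -6.5 4.5 0 0 0"

```text
t: 12.0
position: [0.5018, -0.098, 0.1796]
ee_rot: [0.669, -0.226, 0.671, 0.225]
ft_force: [-0.3, 1.2, 0.0]
gripper_width: 0.0648
```

```bash
python3 look.py scene s10 180 180 320 300 5;python3 look.py top t10 140 120 420 300 2
python3 - <<'E'
import numpy as np,cv2
p=np.load("t10.npz")["p"][:,:,::-1]
cv2.imwrite("pics/t10z.png",cv2.resize(p[175:285,155:280],None,fx=5,fy=5,interpolation=cv2.INTER_CUBIC))
E
```

```text
t 12.0 p [ 0.5018 -0.098   0.1796] jawyaw 37.22 x [-0.002 -0.002 -1.   ] F [-0.29  1.24  0.02] w 0.0648 q [-19.8  -2.4 105.1  -0.2  77.4 -56.9] qd 0.076
t 12.05 p [ 0.5018 -0.0955  0.1794] jawyaw 37.26 x [-0.002 -0.001 -1.   ] F [0.69 0.68 0.41] w 0.0646 q [-1.960e+01 -2.400e+00  1.051e+02 -1.000e-01  7.740e+01 -5.680e+01] qd 0.058
t 12.05 p [ 0.5018 -0.0955  0.1794] jawyaw 37.26 x [-0.002 -0.001 -1.   ] F [0.69 0.68 0.41] w 0.0646 q [-1.960e+01 -2.400e+00  1.051e+02 -1.000e-01  7.740e+01 -5.680e+01] qd 0.058
t 12.1 p [ 0.5018 -0.0938  0.1792] jawyaw 37.37 x [-0.002  0.    -1.   ] F [-0.12  0.12 -0.6 ] w 0.0652 q [-19.4  -2.4 105.2  -0.   77.4 -56.8] qd 0.042
```

View pics/s10.png

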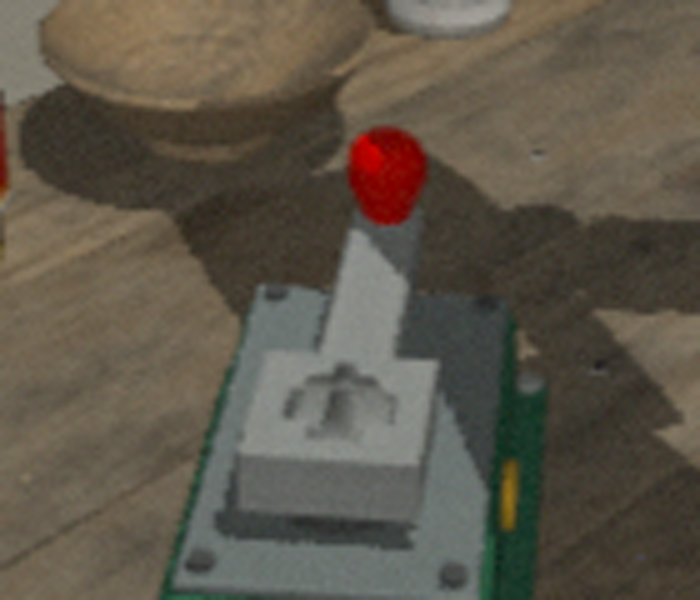

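View pics/t10.png

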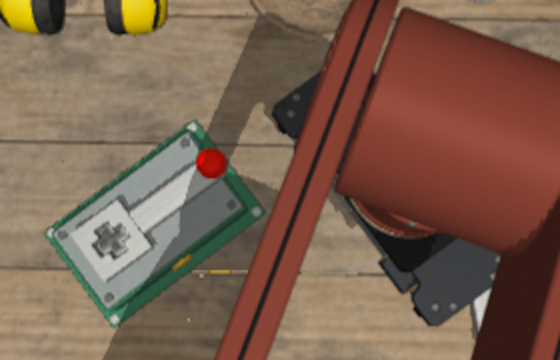

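View pics/t10z.png

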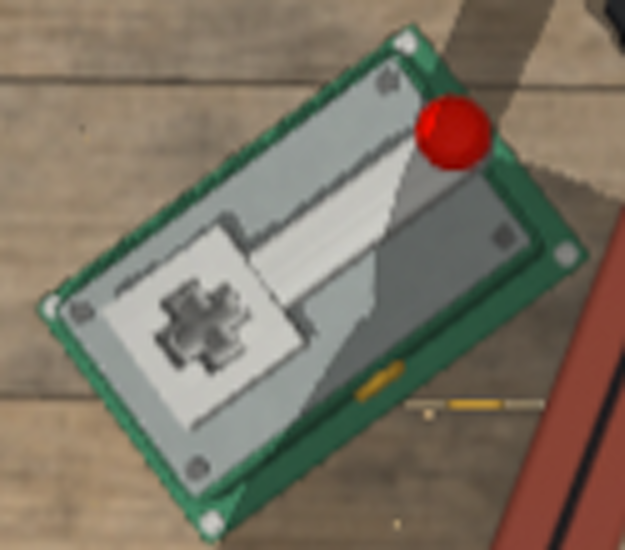

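The lever sits on the splines with its arm over the pad. I'll check heights and level, and confirm the black lever hasn't moved.

```bash
python3 - <<'E'
from hub import *
np.set_printoptions(precision=4,suppress=True)
f=np.load("t10.npz");K,T=f["K"],f["T"];c=lambda u,v:crop(u,v,155,175)
for n,pl in (("hub back",[c(120,310),c(185,415),c(195,405),c(140,305)]),("hub front",[c(215,235),c(290,345),c(298,338),c(225,232)]),("arm far",[c(370,190),c(395,180),c(410,205),c(385,215)]),("arm near",[c(265,260),c(290,245),c(310,280),c(290,290)])):
    P=pts(f,pl);print(n,len(P),np.median(P[:,2]))
H=np.array([ray(K,T,c(*x),.09) for x in [(222,222),(310,343),(190,428),(103,307)]]);print(H.mean(0),[np.linalg.norm(H[i]-H[i-1]).round(4) for i in range(4)])
e=H[0]-H[3]+H[1]-H[2];print("yaw",np.degrees(np.arctan2(e[1],e[0])))
a,b=np.load("scene0.npz")["p"],np.load("s10.npz")["p"]
import cv2;cv2.imwrite("pics/cmp.png",np.hstack([cv2.resize(x[180:260,320:430,::-1],None,fx=3.5,fy=3.5) for x in(a,b)]))
E
python3 st.py
```

```text
hub back 103 0.0901256422699676
hub front 78 0.09034359026209343
arm far 42 0.08848872461571788
arm near 54 0.08850820924431682
[0.4677 0.1458 0.09  ] [np.float64(0.0557), np.float64(0.0578), np.float64(0.0556), np.float64(0.0574)]
yaw -53.377342104374875
t 12.1 p [ 0.5018 -0.0938  0.1792] jawyaw 37.37 x [-0.002  0.    -1.   ] F [-0.12  0.12 -0.6 ] w 0.0652 q [-19.4  -2.4 105.2  -0.   77.4 -56.8] qd 0.042
```

View pics/cmp.png

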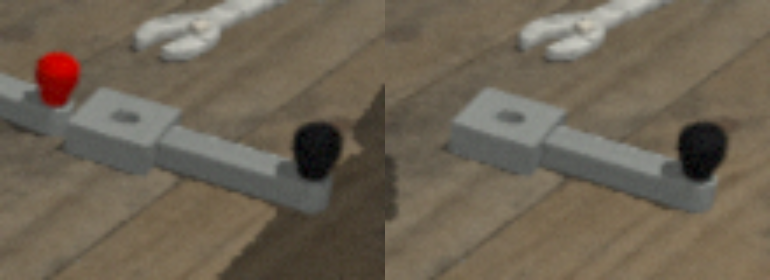

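The hub top is at 0.090, which is 68 + 22 mm, and it is level and centred. The black lever hasn't moved. Handing in.

```bash
python3 -c "
from workcell import manip
print(manip.close_job())"
```

```text
the job is handed in; nothing more can be done
None
```

I fitted the red-knobbed lever on the splined shaft with its arm over the yellow pad, let go, moved the arm clear and handed the job in at about 12 s. No verdict is reported.

**Last checks:**
- **Seating:** the hub top measured 90.1–90.3 mm, against 90 mm expected when seated. It is level, and the arm top reads 88.5 mm at both ends.
- **Position:** the hub centre was at (0.468, 0.146), within about 2 mm of the shaft.
- **Direction:** the last yaw reading was -53.4° against a target of about -51.8°, well inside the tolerance.
- **Black lever:** it looks unmoved in before-and-after pictures; I did not measure its position.

**Disagreements:**
- **Gripper height:** the visible fingertips were about 28 mm above the reported tool point. I went by the cameras and descended in small steps watching the force, and this held up.
- **Shaft position:** the two cameras disagreed by about 2–3 mm. I aligned the hub and shaft in one camera's view, and the insertion met no side force.

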